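# Brush out the turned mortar and set its pestle in it

### The arm

A 6-joint arm with a two-finger parallel gripper is mounted at the origin on the work surface. World frame = base frame: x ahead of the robot, y to its left, z up, the work surface at z = 0. Lengths are in m, angles in rad, forces in N, time in s.
With the tool pointing down it reaches from about 0.25 to 0.725 m from the base axis. Payload 4 kg.
Tool frame: the origin (TCP) lies at the very end of the fingers, on their centre line; the grasp point (between the pads) lies 19 mm behind it; z points along the fingers, y is the line along which they close (so a half turn about z gives the same grasp; the last joint's range is limited). The gripper opens to 85 mm and grips with 20 to 120 N. Pads are 22 mm wide; open, the fingers measure 114 mm over their backs; the gripper's body (76 mm by 85 mm) begins 54 mm behind the grasp point. The pads swing forward as they close: fully open they stand 13 mm farther back than shut.
Start: joints at [1.112, 0.241, 0.005, 1.335, 0, 1.571], TCP at [0.221, 0.448, 0.231] pointing down, gripper open.
Joint ranges: [-2.72, 2.72], [-1.05, 1.87], [-1.09, 1.28], [-1.99, 2.15], [-1.42, 1.44], [-3.14, 3.14]. Speed limits (rad/s): [2.79, 2.79, 3.14, 3.14, 3.14, 3.14].

### API

Orientations are given as a unit quaternion [x, y, z, w].
In Python, from workcell import monitor, viewer, job gives the robot as it stands.
- The arm moves only by the tool arm_command, never from a script. Its argument "increments" is a list of rows, each an object of numbers: "dx", "dy", "dz": the shift along the tool's x, y, z in cm; "wx", "wy", "wz": the turn, a rotation vector about the tool's x, y, z in rad; "grip": the finger opening in cm, from 0 to 8.54. In form: [{"dx": .., "dy": .., "dz": .., "wx": .., "wy": .., "wz": .., "grip": ..}, ...]. A call has 1 to 10 rows; each row is the pose to reach, as a shift and turn from the pose commanded when the call began, along the tool's axes at that moment; what a row does not reach only later rows make up. A row lasts 1/10 s, in which the tool goes at most 50 mm and 8.59 degrees, less where a joint would pass 70% of its speed; a pose out of reach is approached as far as the arm can. A call with a gripper value outside its range is refused whole. The fingers move at their own pace and stop on an object; the grip force is fixed at half the most. Time passes only in rows, so rows that repeat a pose let the fingers close. It gives the time, the measured TCP pose, the force, the opening and the grip force at its end, in the units of the state.
- monitor.get_obs(): the state, without advancing time (a new reading comes with each control period).
- viewer.camera(name): name is "side" or "top"; returns (picture, depth): 420x560x3 uint8, red, green, blue; 420x560 float32, m along the optical axis (not along the pixel's ray), 0 where there is no reading.
- viewer.get_calibration(name): a dict with "fovy" (degrees; the focal length in pixels is half the picture's height over the tangent of half this angle, whatever the lens; pixels are square), "cx", "cy" (the principal point, pixels), "view" (4x4, takes a point from world to camera coordinates). Camera axes: x right, y up, looking along -z (the intrinsics and any distortion apply to the point x, -y, -z); pixel columns grow to the right and rows downward; lengths in m; the calibration is good to about 2 mm. A picture is of the moment at which its call begins. get_calibration takes no time and is no camera call.
- job.job_done(): hands the job in; it is judged then, once.
The state is a dict: "clock": time; "joint_pos": joint angles; "joint_vel": joint speeds; "tau": joint torques, N m; "eef_pos": TCP position; "tool_rot": TCP orientation; "ft_force": force on the tool from outside, world axes, zero at the start; "ft_torque": the same for the moment, N m; "grip_width": finger opening in m; "grasp_force": force on a finger pad.
Only numpy, scipy, OpenCV 4.12 (cv2) and the standard library are available. Lean on these libraries where they do the work, as an engineer would, in place of code of your own. Each camera call takes 0.05 s, during which the arm holds its last target. There are 200 camera calls.

### The job

Take the round brush that stands in the square tray and scrub out the wooden mortar with it: bristles gently right down to the bottom three times, each time but the last drawn back up until their lower end is close below the rim. Then stand the brush upright in its tray again, let go of it, and lower the pestle gently into the mortar, round head down, without dropping or slamming it. Leave the mortar standing where it is and do not disturb the other things on the bench.

Things in the scene. Friction and masses are not known exactly. Their poses are not given: they have to be found in the camera images.
- mortar: Turned mortar: open round pot of brown wood with thin dark lines, loose, upright, 98 mm high, 92 mm across at the foot and 100 mm at the rim, wall 11 mm (inside diameter 72 mm at the bottom, 78 mm at the mouth), floor 12 mm thick, so 86 mm deep; 0.45 kg. Origin: centre of its underside; z up along its axis.
- brush: Round brush, 208 mm long, 0.13 kg, standing upright in the tray on its flat bristle end. Dark bristles of diameter 45 mm up to 56 mm, steel ferrule of diameter 25 mm up to 76 mm, then a pale wooden handle, straight and 21 mm thick from 140 to 190 mm, rounded at the top. Origin: centre of the flat bristle end; z up along the handle. Grip it about 165 mm above the origin.
- tray: Square plywood tray fixed to the bench, 104 mm by 104 mm outside, 90 mm by 90 mm inside, rim 20 mm high, floor 7 mm thick. Origin: centre of its underside; x and y along its sides.
- pestle: Turned brown wooden pestle, 152 mm high, 0.14 kg, standing on the bench on its head. Round head of diameter 47 mm (widest at 20 mm) with a flat of diameter 30 mm underneath, straight handle of diameter 23 mm from 85 to 132 mm, 27 mm knob at the top. Origin: centre of the flat under the head; z up along the handle. Grip it about 112 mm above the origin.
- spindle: Bystander: pale turned spindle sample with beads, standing, 120 mm high, 44 mm diameter. Origin: centre of its underside.
- block: Bystander: pale cylinder with dark grooves, standing, 85 mm high, 60 mm diameter. Origin: centre of its underside.
- glasses: Bystander: safety glasses with a blue frame lying near the robot, 140 mm wide, 100 mm deep, 40 mm high. Origin: under the middle of the lenses, on the bench.
Things that resemble listed ones, but are neither listed nor needed, are in the scene too. What is shaped like the mortar but pink is not meant.

How it is judged:
On the way, in this order (a step that is already met when the one before it is completed fails the run):
1. the brush's bristle end is at the bottom inside the mortar (first time) (horizontal distance between brush and mortar below 0.032 m and z of brush in the frame of mortar between 0.005 and 0.022 m and angle between brush's own z axis and vertical below 0.5 rad), for 0.05 s.
2. the bristle end is drawn up at least 45 mm above the mortar's floor (horizontal distance between brush and mortar below 0.032 m and z of brush in the frame of mortar between 0.057 and 0.105 m), for 0.02 s.
3. the bristle end is at the bottom again (second time) (all of step 1), for 0.05 s.
4. the bristle end is drawn up at least 45 mm again (all of step 2), for 0.02 s.
5. the bristle end is at the bottom again (third time) (all of step 3), for 0.05 s.
6. the brush stands upright in its tray, let go (horizontal distance between brush and tray below 0.034 m and z of brush in the frame of tray below 0.014 m and angle between brush's own z axis and vertical below 0.1 rad and linear speed of brush below 0.03 m/s and contact force between the fingers and brush below 0.1 N), for 0.2 s.
7. the pestle is in the mortar, head down on its floor, let go (horizontal distance between pestle and mortar below 0.032 m and z of pestle in the frame of mortar between 0.005 and 0.03 m and linear speed of pestle below 0.03 m/s and contact force between the fingers and pestle below 0.1 N), for 0.2 s.
At the end, for the whole second after the job is handed in: Brush upright (0.1 rad) on the tray's floor, within 34 mm of its centre; pestle head down in the mortar, its flat within 18 mm of the mortar's floor and 32 mm of its axis; mortar upright within 30 mm of its start; brush and pestle released and at rest (all of step 6 and all of step 7 and angle between mortar's own z axis and vertical below 0.1 rad and distance of mortar from where it was at the start of the episode below 0.03 m); the robot touches nothing.
It fails at once if the mortar was shifted by more than 30 mm or tipped by more than 0.3 rad (distance of mortar from where it was at the start of the episode above 0.03 m or angle between mortar's own z axis and vertical above 0.3 rad).
It fails at once if the brush was jammed into the mortar with more than 45 N (contact force between brush and mortar above 45 N).
It fails at once if the pestle was dropped or slammed into the mortar (faster than 0.5 m/s inside it, or pressed with more than 45 N) ((linear speed of pestle above 0.5 m/s and horizontal distance between pestle and mortar below 0.045 m and z of pestle in the frame of mortar below 0.098 m) or contact force between pestle and mortar above 45 N).
It fails at once if a bystander (spindle, block, glasses) was moved by more than 30 mm or knocked over (distance of any of spindle, block, glasses from where it was at the start of the episode above 0.03 m or angle between any of spindle, block's own z axis and vertical above 0.5 rad).
It also fails if it takes over 72 s, if anything falls off the work surface, if the arm or the gripper's body presses on something with over 40 N, if the wrist force passes 120 N, or if a joint passes its speed limit or range.

## Working session

There is one attempt and no reset: what is moved stays moved. The work goes in short steps, Python scripts to look and compute and a tool call to move; the robot and the scene stay as the last step left them, time stands still between calls to the robot, and variables do not carry over. Pictures are saved under pics/ and viewed, at most 10 in all, crops included, and the job is handed in when it is done.

Besides the shell and the picture viewer there is one more tool, called in YAML: its name, and indented under it one key for each argument. arm_command: Moves the arm, as the interface text tells. Its arguments: {"type":"object","properties":{"increments":{"type":"array","items":{"type":"object","properties":{"dx":{"type":"number"},"dy":{"type":"number"},"dz":{"type":"number"},"wx":{"type":"number"},"wy":{"type":"number"},"wz":{"type":"number"},"grip":{"type":"number"}}}}},"required":["increments"]}

```bash
mkdir -p pics && cat > h.py <<'E'
import numpy as np,cv2
from workcell import monitor,viewer,job
def grab(n,f):
    p,d=viewer.camera(n);np.savez(f'{f}.npz',p=p,d=d);cv2.imwrite(f'pics/{f}.png',p[...,::-1]);return p,d
E
python3 - <<'E'
from h import *
for n in('side','top'):
    p,d=grab(n,n+'0');c=viewer.get_calibration(n);print(n,{k:(np.round(v,4).tolist() if k=='view' else v) for k,v in c.items()},(d>0).mean())
print(monitor.get_obs())
E
```

```text
side {'fovy': 50.0495532280359, 'cx': 276.20513258799247, 'cy': 213.21015939450052, 'view': [[-0.9888, -0.1481, -0.0206, 0.4883], [0.0728, -0.5974, 0.7986, -0.077], [-0.1306, 0.7882, 0.6014, -0.8312], [0.0, 0.0, 0.0, 1.0]]} 0.9960119047619047
top {'fovy': 57.912228726043615, 'cx': 282.5103756209688, 'cy': 203.6014042855279, 'view': [[-0.0053, -1.0, -0.0008, 0.0114], [0.9858, -0.0054, 0.1681, -0.4677], [-0.1681, 0.0001, 0.9858, -0.8692], [0.0, 0.0, 0.0, 1.0]]} 0.9959651360544217
{'clock': 0.1, 'joint_pos': array([ 1.11199909e+00,  2.41318078e-01,  3.85853923e-03,  1.33522882e+00,
       -1.00653547e-05,  1.57079587e+00]), 'joint_vel': array([ 0.00089408, -0.00020415,  0.00305282,  0.00087847,  0.00170268,
        0.00152263]), 'tau': array([ 1.39058243e-04, -3.73139048e+01,  2.53010094e+01,  1.08698301e-02,
       -1.71344901e-06,  7.88083497e-06]), 'eef_pos': array([0.22118205, 0.44777386, 0.23051161]), 'tool_rot': array([ 2.27391610e-01,  9.73802937e-01, -9.22375428e-04, -2.10215220e-04]), 'ft_force': array([ 0.05893804, -0.62839485, -0.4378363 ]), 'ft_torque': array([ 0.02790457, -0.00048975, -0.00837207]), 'grasp_force': 0.0, 'grip_width': 0.08533006562684843}
```

View pics/side0.png

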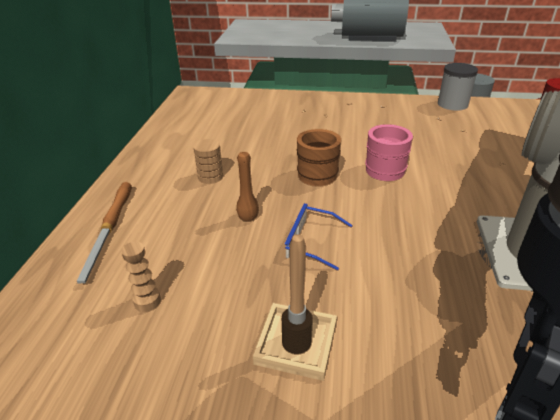

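View pics/top0.png

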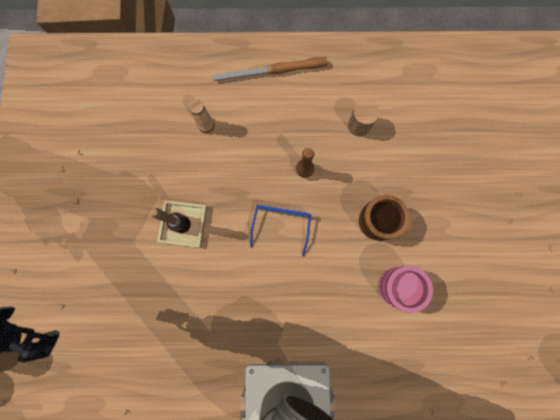

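The side view shows the brush (297,300) in the tray (297,340), the pestle (247,190), the mortar (318,157) and the pink decoy at (388,152). In the top view the same things are at: tray (182,224), brush (178,222), pestle (306,163), mortar (385,217). The glasses lie around (285,225).

```bash
cat >> h.py <<'E'
def cloud(n,d):
    c=viewer.get_calibration(n);h,w=d.shape;f=h/2/np.tan(np.radians(c['fovy']/2))
    v,u=np.mgrid[:h,:w]
    P=np.stack([(u+.5-c['cx'])/f*d,-(v+.5-c['cy'])/f*d,-d],-1)
    V=np.array(c['view']);W=(P-V[:3,3])@V[:3,:3]
    W[d==0]=np.nan
    return W
def circ(P):
    A=np.c_[2*P[:,:2],np.ones(len(P))];s=np.linalg.lstsq(A,(P[:,:2]**2).sum(1),rcond=None)[0]
    return s[0],s[1],np.sqrt(s[2]+s[0]**2+s[1]**2)
E
python3 - <<'E'
from h import *
for n,ps in(('side',[(318,157),(247,205),(297,300),(297,340)]),('top',[(385,217),(306,163),(178,222),(182,224)])):
    z=np.load(n+'0.npz');W=cloud(n,z['d'])
    print(n,'table z at pts',[np.round(W[v,u],3).tolist() for u,v in((100,300),(280,300),(450,250),(450,100),(250,130))])
    for u,v in ps: print(np.round(W[v,u],3))
    T=W[80:400].reshape(-1,3); 
    boxes={}
    for nm,(u,v) in zip(('mortar','pestle','brush','tray'),ps):
        c=W[v,u][:2]; m=T[np.hypot(*(T[:,:2]-c).T)<.075]
        for lo,hi in((.01,.03),(.03,.05),(.05,.07),(.085,.094),(.094,.105),(.1,.13),(.14,.19),(.2,.23)):
            q=m[(m[:,2]>lo)&(m[:,2]<hi)]
            if len(q)>12: print(nm,lo,hi,len(q),'circ',np.round(circ(q),4),'mn',q[:,:2].min(0).round(3),q[:,:2].max(0).round(3),'zmax',q[:,2].max().round(4))
E
```

```text
side table z at pts [[0.763, 0.213, 0.001], [0.461, 0.172, -0.0], [0.161, 0.006, -0.002], [0.068, -0.642, 0.027], [0.633, -0.441, -0.0]]
[ 0.425 -0.175  0.078]
[ 0.555 -0.028  0.044]
[0.422 0.267 0.109]
[0.42  0.281 0.041]
mortar 0.01 0.03 306 circ [ 0.4281 -0.2239  0.0467] mn [ 0.38  -0.232] [ 0.476 -0.173] zmax 0.03
mortar 0.03 0.05 289 circ [ 0.4281 -0.2232  0.0468] mn [ 0.381 -0.217] [ 0.473 -0.174] zmax 0.05
mortar 0.05 0.07 352 circ [ 0.4274 -0.212   0.0389] mn [ 0.379 -0.248] [ 0.475 -0.173] zmax 0.07
mortar 0.085 0.094 169 circ [ 0.4278 -0.2169  0.0436] mn [ 0.38  -0.243] [ 0.475 -0.172] zmax 0.0939
mortar 0.094 0.105 229 circ [ 0.4279 -0.2202  0.0437] mn [ 0.379 -0.24 ] [ 0.477 -0.172] zmax 0.0994
pestle 0.01 0.03 162 circ [ 0.5595 -0.0454  0.0217] mn [ 0.537 -0.05 ] [ 0.582 -0.021] zmax 0.03
pestle 0.03 0.05 212 circ [ 0.5588 -0.0432  0.0171] mn [ 0.538 -0.055] [ 0.579 -0.023] zmax 0.0499
pestle 0.05 0.07 128 circ [ 0.5592 -0.0451  0.0122] mn [ 0.544 -0.049] [ 0.574 -0.031] zmax 0.0699
pestle 0.085 0.094 47 circ [ 0.5592 -0.0447  0.0101] mn [ 0.548 -0.049] [ 0.569 -0.033] z
[... 3885 characters left out ...]
 525 circ [0.4225 0.253  0.0534] mn [0.366 0.196] [0.478 0.311] zmax 0.0298
tray 0.03 0.05 43 circ [0.4229 0.2572 0.0225] mn [0.4   0.234] [0.441 0.257] zmax 0.0499
tray 0.05 0.07 189 circ [0.4228 0.2568 0.0185] mn [0.4   0.234] [0.445 0.278] zmax 0.069
tray 0.085 0.094 14 circ [0.4225 0.2567 0.0098] mn [0.413 0.247] [0.431 0.261] zmax 0.0927
tray 0.094 0.105 18 circ [0.4228 0.2567 0.0094] mn [0.414 0.247] [0.433 0.258] zmax 0.1041
tray 0.1 0.13 39 circ [0.4229 0.2569 0.0093] mn [0.413 0.247] [0.429 0.258] zmax 0.1297
tray 0.14 0.19 82 circ [0.4229 0.2568 0.01  ] mn [0.413 0.247] [0.432 0.259] zmax 0.1891
tray 0.2 0.23 77 circ [0.4226 0.2558 0.0063] mn [0.414 0.248] [0.432 0.264] zmax 0.2155
```

```bash
cat >> h.py <<'E'
from scipy.spatial.transform import Rotation as Ro
def to(*t):
    o=monitor.get_obs();R=Ro.from_quat(o['tool_rot'])
    print('d cm',(R.inv().apply(np.array(t)-o['eef_pos'])*100).round(2),'eef',o['eef_pos'].round(4),'j',o['joint_pos'].round(3),'t',round(o['clock'],2),'F',o['ft_force'].round(1),'g',round(o['grip_width'],4),'R',R.as_matrix().round(3).tolist())
E
python3 -c "
from h import *
to(.423,.2575,.235);to(.423,.2575,.153)"
```

```text
d cm [-26.52  -8.12  -0.43] eef [0.2212 0.4478 0.2305] j [ 1.112  0.241  0.004  1.335 -0.     1.571] t 0.1 F [ 0.1 -0.6 -0.4] g 0.0853 R [[-0.897, 0.443, -0.001], [0.443, 0.897, -0.002], [-0.0, -0.002, -1.0]]
d cm [-26.52  -8.11   7.77] eef [0.2212 0.4478 0.2305] j [ 1.112  0.241  0.004  1.335 -0.     1.571] t 0.1 F [ 0.1 -0.6 -0.4] g 0.0853 R [[-0.897, 0.443, -0.001], [0.443, 0.897, -0.002], [-0.0, -0.002, -1.0]]
```

arm_command:
  increments:
    - {"dx":-3,"dy":-0.9,"dz":-0.4,"grip":8.5}
    - {"dx":-7,"dy":-2.1,"dz":-0.4,"grip":8.5}
    - {"dx":-11,"dy":-3.4,"dz":-0.4,"grip":8.5}
    - {"dx":-15,"dy":-4.6,"dz":-0.4,"grip":8.5}
    - {"dx":-19,"dy":-5.8,"dz":-0.4,"grip":8.5}
    - {"dx":-23,"dy":-7,"dz":-0.4,"grip":8.5}
    - {"dx":-25.5,"dy":-7.8,"dz":-0.4,"grip":8.5}
    - {"dx":-26.5,"dy":-8.1,"dz":-0.4,"grip":8.5}
    - {"dx":-26.5,"dy":-8.1,"dz":-0.4,"grip":8.5}
    - {"dx":-26.5,"dy":-8.1,"dz":-0.4,"grip":8.5}

```text
validation failed for argument at $.in...
```

```bash
python3 -c "
from h import *
to(.423,.2575,.153)"
```

```text
d cm [-26.52  -8.11   7.77] eef [0.2212 0.4478 0.2305] j [ 1.112  0.241  0.004  1.335 -0.     1.571] t 0.1 F [ 0.1 -0.6 -0.4] g 0.0853 R [[-0.897, 0.443, -0.001], [0.443, 0.897, -0.002], [-0.0, -0.002, -1.0]]
```

arm_command:
  increments:
    - {"dx":-3,"dy":-0.9,"dz":-0.4,"wx":0,"wy":0,"wz":0,"grip":8.5}
    - {"dx":-7,"dy":-2.1,"dz":-0.4,"wx":0,"wy":0,"wz":0,"grip":8.5}
    - {"dx":-11,"dy":-3.4,"dz":-0.4,"wx":0,"wy":0,"wz":0,"grip":8.5}
    - {"dx":-15,"dy":-4.6,"dz":-0.4,"wx":0,"wy":0,"wz":0,"grip":8.5}
    - {"dx":-19,"dy":-5.8,"dz":-0.4,"wx":0,"wy":0,"wz":0,"grip":8.5}
    - {"dx":-23,"dy":-7,"dz":-0.4,"wx":0,"wy":0,"wz":0,"grip":8.5}
    - {"dx":-25.5,"dy":-7.8,"dz":-0.4,"wx":0,"wy":0,"wz":0,"grip":8.5}
    - {"dx":-26.5,"dy":-8.1,"dz":-0.4,"wx":0,"wy":0,"wz":0,"grip":8.5}
    - {"dx":-26.5,"dy":-8.1,"dz":-0.4,"wx":0,"wy":0,"wz":0,"grip":8.5}

```text
clock: 1.0
eef_pos: [0.4236, 0.2574, 0.2348]
tool_rot: [0.229, 0.974, -0.0, -0.0]
ft_force: [-0.3, -0.6, -0.2]
grip_width: 0.0849
grasp_force: 0.0
```

```bash
python3 -c "
from h import *
to(.423,.2575,.153)"
```

```text
d cm [ 0.05 -0.01  8.18] eef [0.4236 0.2574 0.2348] j [0.546 0.231 0.002 1.343 0.    1.007] t 1.0 F [-0.3 -0.6 -0.2] g 0.0849 R [[-0.895, 0.445, -0.001], [0.445, 0.895, -0.0], [0.001, -0.001, -1.0]]
```

arm_command:
  increments:
    - {"dx":0,"dy":0,"dz":2.5,"wx":0,"wy":0,"wz":0,"grip":8.5}
    - {"dx":0,"dy":0,"dz":5.5,"wx":0,"wy":0,"wz":0,"grip":8.5}
    - {"dx":0,"dy":0,"dz":7.5,"wx":0,"wy":0,"wz":0,"grip":8.5}
    - {"dx":0,"dy":0,"dz":8.2,"wx":0,"wy":0,"wz":0,"grip":8.5}
    - {"dx":0,"dy":0,"dz":8.2,"wx":0,"wy":0,"wz":0,"grip":5}
    - {"dx":0,"dy":0,"dz":8.2,"wx":0,"wy":0,"wz":0,"grip":2}
    - {"dx":0,"dy":0,"dz":8.2,"wx":0,"wy":0,"wz":0,"grip":0.5}
    - {"dx":0,"dy":0,"dz":8.2,"wx":0,"wy":0,"wz":0,"grip":0.5}
    - {"dx":0,"dy":0,"dz":8.2,"wx":0,"wy":0,"wz":0,"grip":0.5}
    - {"dx":0,"dy":0,"dz":8.2,"wx":0,"wy":0,"wz":0,"grip":0.5}

```text
clock: 2.0
eef_pos: [0.4238, 0.2586, 0.1544]
tool_rot: [0.227, 0.974, 0.001, 0.001]
ft_force: [-0.1, -1.0, 5.6]
grip_width: 0.0195
grasp_force: 58.9
```

arm_command:
  increments:
    - {"dx":0,"dy":0,"dz":-1,"wx":0,"wy":0,"wz":0,"grip":0.5}
    - {"dx":0,"dy":0,"dz":-3,"wx":0,"wy":0,"wz":0,"grip":0.5}
    - {"dx":0,"dy":0,"dz":-6,"wx":0,"wy":0,"wz":0,"grip":0.5}
    - {"dx":0,"dy":0,"dz":-9,"wx":0,"wy":0,"wz":0,"grip":0.5}
    - {"dx":0,"dy":0,"dz":-12,"wx":0,"wy":0,"wz":0,"grip":0.5}
    - {"dx":0,"dy":0,"dz":-14,"wx":0,"wy":0,"wz":0,"grip":0.5}
    - {"dx":0,"dy":0,"dz":-14.5,"wx":0,"wy":0,"wz":0,"grip":0.5}
    - {"dx":0,"dy":0,"dz":-14.5,"wx":0,"wy":0,"wz":0,"grip":0.5}

```text
clock: 2.8
eef_pos: [0.4234, 0.2584, 0.2987]
tool_rot: [0.227, 0.974, 0.0, 0.0]
ft_force: [0.7, 0.3, -1.6]
grip_width: 0.0193
grasp_force: 58.7
```

```bash
python3 - <<'E'
from h import *
to(.428,-.2245,.30)
for n in('side','top'):
    p,d=grab(n,n+'1');W=cloud(n,d);T=W.reshape(-1,3)
    m=T[np.hypot(T[:,0]-.423,T[:,1]-.2575)<.07]
    b=m[(m[:,2]>.1)&(m[:,2]<.27)]
    print(n,'zmin',np.sort(b[:,2])[[0,10,30]].round(4))
    for lo in(.155,.175,.225,.25):
        q=m[(m[:,2]>lo)&(m[:,2]<lo+.02)&(np.hypot(m[:,0]-.423,m[:,1]-.2575)<.035)]
        if len(q)>8:print(lo,len(q),np.round(circ(q),4),q[:,0].min().round(4),q[:,0].max().round(4))
    q=m[(m[:,2]>.015)&(m[:,2]<.03)];print('tray',q.min(0).round(3),q.max(0).round(3),len(q))
    r=cv2.minAreaRect((q[:,:2]*1000).astype(np.float32));print(r)
E
```

```text
d cm [-21.81 -43.09  -0.16] eef [0.4234 0.2584 0.2987] j [0.548 0.214 0.144 1.5   0.    1.007] t 2.8 F [ 0.7  0.3 -1.6] g 0.0193 R [[-0.897, 0.443, 0.001], [0.443, 0.897, 0.001], [-0.001, 0.001, -1.0]]
side zmin [0.1506 0.1522 0.1532]
0.155 389 [0.4233 0.2584 0.0218] 0.401 0.4456
0.175 418 [0.4233 0.2582 0.022 ] 0.4008 0.4454
0.225 281 [0.4234 0.2586 0.0101] 0.4108 0.4354
0.25 220 [0.4234 0.2588 0.0089] 0.4138 0.4326
tray [0.367 0.198 0.015] [0.481 0.314 0.023] 1294
((424.1229553222656, 255.3885498046875), (106.80791473388672, 104.65865325927734), 82.78323364257812)
top zmin [0.1492 0.1533 0.1583]
0.155 65 [0.4222 0.257  0.0224] 0.3992 0.4387
0.175 68 [0.4221 0.2567 0.0221] 0.3997 0.4416
0.225 48 [0.4224 0.2565 0.0103] 0.4106 0.4318
tray [0.368 0.198 0.015] [0.48  0.311 0.024] 407
((423.3505554199219, 253.949951171875), (104.7138900756836, 104.31459045410156), 82.806884765625)
```

arm_command:
  increments:
    - {"dx":-0.7,"dy":-1.4,"dz":-0.1,"wx":0,"wy":0,"wz":0,"grip":0.5}
    - {"dx":-2,"dy":-4,"dz":-0.1,"wx":0,"wy":0,"wz":0,"grip":0.5}
    - {"dx":-4,"dy":-7.9,"dz":-0.1,"wx":0,"wy":0,"wz":0,"grip":0.5}
    - {"dx":-6,"dy":-11.9,"dz":-0.1,"wx":0,"wy":0,"wz":0,"grip":0.5}
    - {"dx":-8,"dy":-15.8,"dz":-0.1,"wx":0,"wy":0,"wz":0,"grip":0.5}
    - {"dx":-10,"dy":-19.8,"dz":-0.1,"wx":0,"wy":0,"wz":0,"grip":0.5}
    - {"dx":-12,"dy":-23.7,"dz":-0.1,"wx":0,"wy":0,"wz":0,"grip":0.5}
    - {"dx":-14,"dy":-27.7,"dz":-0.1,"wx":0,"wy":0,"wz":0,"grip":0.5}
    - {"dx":-15.5,"dy":-30.6,"dz":-0.1,"wx":0,"wy":0,"wz":0,"grip":0.5}
    - {"dx":-16.5,"dy":-32.6,"dz":-0.1,"wx":0,"wy":0,"wz":0,"grip":0.5}

```text
clock: 3.9
eef_pos: [0.4252, -0.1098, 0.2982]
tool_rot: [0.229, 0.973, -0.0, -0.001]
ft_force: [0.5, 0.9, -2.0]
grip_width: 0.0192
grasp_force: 58.9
```

```bash
python3 -c "
from h import *
to(.428,-.2245,.30)"
```

```text
d cm [ -5.36 -10.14  -0.18] eef [ 0.4252 -0.1098  0.2982] j [-2.52e-01  1.01e-01  8.00e-03  1.48e+00 -1.00e-03  2.10e-01] t 3.9 F [ 0.5  0.9 -2. ] g 0.0192 R [[-0.895, 0.446, -0.002], [0.446, 0.895, -0.0], [0.002, -0.001, -1.0]]
```

arm_command:
  increments:
    - {"dx":-1.5,"dy":-3,"dz":-0.1,"wx":0,"wy":0,"wz":0,"grip":0.5}
    - {"dx":-3.2,"dy":-6.2,"dz":-0.1,"wx":0,"wy":0,"wz":0,"grip":0.5}
    - {"dx":-4.6,"dy":-9,"dz":-0.1,"wx":0,"wy":0,"wz":0,"grip":0.5}
    - {"dx":-5.3,"dy":-10.3,"dz":-0.1,"wx":0,"wy":0,"wz":0,"grip":0.5}
    - {"dx":-5.3,"dy":-10.3,"dz":-0.1,"wx":0,"wy":0,"wz":0,"grip":0.5}
    - {"dx":-5.3,"dy":-10.3,"dz":-0.1,"wx":0,"wy":0,"wz":0,"grip":0.5}

```text
clock: 4.5
eef_pos: [0.4279, -0.2225, 0.2996]
tool_rot: [0.228, 0.974, 0.001, -0.001]
ft_force: [-0.7, -0.3, -0.7]
grip_width: 0.0192
grasp_force: 58.9
```

```bash
python3 - <<'E'
from h import *
to(.428,-.2245,.16)
for n in('side','top'):
    p,d=grab(n,n+'2');W=cloud(n,d);T=W.reshape(-1,3)
    m=T[np.hypot(T[:,0]-.428,T[:,1]+.2245)<.04]
    b=m[(m[:,2]>.115)&(m[:,2]<.27)]
    print(n,'zmin',np.sort(b[:,2])[[0,10,30]].round(4))
    for lo in(.16,.18,.225,.25):
        q=m[(m[:,2]>lo)&(m[:,2]<lo+.02)]
        if len(q)>8:print(lo,len(q),np.round(circ(q),4))
E
```

```text
d cm [-0.13 -0.19 13.96] eef [ 0.4279 -0.2225  0.2996] j [-4.800e-01  1.880e-01  1.140e-01  1.499e+00  1.000e-03 -2.000e-02] t 4.5 F [-0.7 -0.3 -0.7] g 0.0192 R [[-0.896, 0.443, -0.002], [0.443, 0.896, 0.001], [0.002, 0.001, -1.0]]
side zmin [0.1506 0.153  0.1551]
0.16 184 [ 0.4272 -0.221   0.021 ]
0.18 201 [ 0.4272 -0.2202  0.0201]
0.225 108 [ 0.4273 -0.22    0.0086]
0.25 92 [ 0.4275 -0.219   0.0068]
top zmin [0.1511 0.155  0.1622]
0.16 64 [ 0.4272 -0.2229  0.0222]
0.18 64 [ 0.4273 -0.2228  0.0222]
0.225 74 [ 0.4277 -0.2234  0.011 ]
0.25 39 [ 0.4274 -0.2225  0.0091]
```

View pics/side2.png

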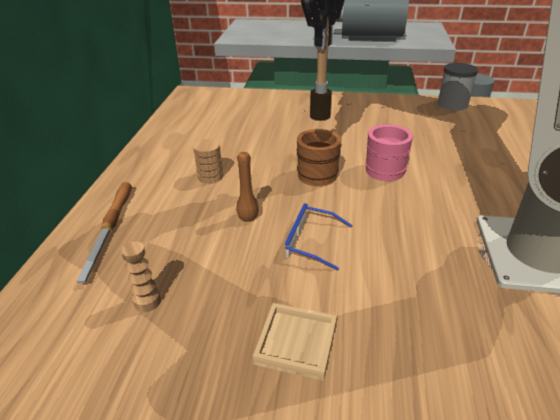

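The brush hangs upright at (320,103), right over the brown mortar at (318,157). The tray is empty at (297,340) and nothing else has moved.

arm_command:
  increments:
    - {"dx":-0.1,"dy":-0.2,"dz":2,"wx":0,"wy":0,"wz":0,"grip":0.5}
    - {"dx":-0.1,"dy":-0.2,"dz":4.5,"wx":0,"wy":0,"wz":0,"grip":0.5}
    - {"dx":-0.1,"dy":-0.2,"dz":7,"wx":0,"wy":0,"wz":0,"grip":0.5}
    - {"dx":-0.1,"dy":-0.2,"dz":9.5,"wx":0,"wy":0,"wz":0,"grip":0.5}
    - {"dx":-0.1,"dy":-0.2,"dz":11.5,"wx":0,"wy":0,"wz":0,"grip":0.5}
    - {"dx":-0.1,"dy":-0.2,"dz":12.7,"wx":0,"wy":0,"wz":0,"grip":0.5}
    - {"dx":-0.1,"dy":-0.2,"dz":13.3,"wx":0,"wy":0,"wz":0,"grip":0.5}
    - {"dx":-0.1,"dy":-0.2,"dz":13.6,"wx":0,"wy":0,"wz":0,"grip":0.5}
    - {"dx":-0.1,"dy":-0.2,"dz":13.7,"wx":0,"wy":0,"wz":0,"grip":0.5}
    - {"dx":-0.1,"dy":-0.2,"dz":13.7,"wx":0,"wy":0,"wz":0,"grip":0.5}

```text
clock: 5.6
eef_pos: [0.4292, -0.2253, 0.1641]
tool_rot: [0.227, 0.974, -0.0, 0.001]
ft_force: [0.7, 1.0, -1.5]
grip_width: 0.0193
grasp_force: 58.9
```

arm_command:
  increments:
    - {"dx":0,"dy":0,"dz":0.1,"wx":0,"wy":0,"wz":0,"grip":0.5}
    - {"dx":0,"dy":0,"dz":0.2,"wx":0,"wy":0,"wz":0,"grip":0.5}
    - {"dx":0,"dy":0,"dz":0.3,"wx":0,"wy":0,"wz":0,"grip":0.5}
    - {"dx":0,"dy":0,"dz":0.3,"wx":0,"wy":0,"wz":0,"grip":0.5}

```text
clock: 6.0
eef_pos: [0.4285, -0.2251, 0.1602]
tool_rot: [0.227, 0.974, 0.0, -0.0]
ft_force: [0.1, -0.1, -2.0]
grip_width: 0.0192
grasp_force: 58.9
```

arm_command:
  increments:
    - {"dx":0,"dy":0,"dz":-2.5,"wx":0,"wy":0,"wz":0,"grip":0.5}
    - {"dx":0,"dy":0,"dz":-5.5,"wx":0,"wy":0,"wz":0,"grip":0.5}
    - {"dx":0,"dy":0,"dz":-7,"wx":0,"wy":0,"wz":0,"grip":0.5}
    - {"dx":0,"dy":0,"dz":-7,"wx":0,"wy":0,"wz":0,"grip":0.5}
    - {"dx":0,"dy":0,"dz":-7,"wx":0,"wy":0,"wz":0,"grip":0.5}

```text
clock: 6.5
eef_pos: [0.4285, -0.2251, 0.2299]
tool_rot: [0.227, 0.974, -0.0, -0.0]
ft_force: [-0.6, 0.1, -1.3]
grip_width: 0.0193
grasp_force: 58.9
```

arm_command:
  increments:
    - {"dx":0,"dy":0,"dz":2,"wx":0,"wy":0,"wz":0,"grip":0.5}
    - {"dx":0,"dy":0,"dz":4,"wx":0,"wy":0,"wz":0,"grip":0.5}
    - {"dx":0,"dy":0,"dz":5.5,"wx":0,"wy":0,"wz":0,"grip":0.5}
    - {"dx":0,"dy":0,"dz":6.5,"wx":0,"wy":0,"wz":0,"grip":0.5}
    - {"dx":0,"dy":0,"dz":6.9,"wx":0,"wy":0,"wz":0,"grip":0.5}
    - {"dx":0,"dy":0,"dz":7,"wx":0,"wy":0,"wz":0,"grip":0.5}
    - {"dx":0,"dy":0,"dz":7,"wx":0,"wy":0,"wz":0,"grip":0.5}
    - {"dx":0,"dy":0,"dz":7,"wx":0,"wy":0,"wz":0,"grip":0.5}

```text
clock: 7.3
eef_pos: [0.4289, -0.2252, 0.1607]
tool_rot: [0.227, 0.974, -0.0, 0.0]
ft_force: [0.2, -0.0, -0.6]
grip_width: 0.0193
grasp_force: 58.9
```

arm_command:
  increments:
    - {"dx":0,"dy":0,"dz":-2.5,"wx":0,"wy":0,"wz":0,"grip":0.5}
    - {"dx":0,"dy":0,"dz":-5.5,"wx":0,"wy":0,"wz":0,"grip":0.5}
    - {"dx":0,"dy":0,"dz":-7,"wx":0,"wy":0,"wz":0,"grip":0.5}
    - {"dx":0,"dy":0,"dz":-7,"wx":0,"wy":0,"wz":0,"grip":0.5}
    - {"dx":0,"dy":0,"dz":-7,"wx":0,"wy":0,"wz":0,"grip":0.5}

```text
clock: 7.8
eef_pos: [0.4287, -0.2251, 0.2303]
tool_rot: [0.227, 0.974, -0.0, 0.0]
ft_force: [-1.9, 0.4, -1.1]
grip_width: 0.0192
grasp_force: 58.9
```

arm_command:
  increments:
    - {"dx":0,"dy":0,"dz":2,"wx":0,"wy":0,"wz":0,"grip":0.5}
    - {"dx":0,"dy":0,"dz":4,"wx":0,"wy":0,"wz":0,"grip":0.5}
    - {"dx":0,"dy":0,"dz":5.5,"wx":0,"wy":0,"wz":0,"grip":0.5}
    - {"dx":0,"dy":0,"dz":6.5,"wx":0,"wy":0,"wz":0,"grip":0.5}
    - {"dx":0,"dy":0,"dz":6.9,"wx":0,"wy":0,"wz":0,"grip":0.5}
    - {"dx":0,"dy":0,"dz":7,"wx":0,"wy":0,"wz":0,"grip":0.5}
    - {"dx":0,"dy":0,"dz":7,"wx":0,"wy":0,"wz":0,"grip":0.5}
    - {"dx":0,"dy":0,"dz":7,"wx":0,"wy":0,"wz":0,"grip":0.5}

```text
clock: 8.6
eef_pos: [0.429, -0.2253, 0.1608]
tool_rot: [0.227, 0.974, -0.0, 0.0]
ft_force: [-0.5, -0.4, -1.4]
grip_width: 0.0197
grasp_force: 58.9
```

arm_command:
  increments:
    - {"dx":0,"dy":0,"dz":-2.5,"wx":0,"wy":0,"wz":0,"grip":0.5}
    - {"dx":0,"dy":0,"dz":-5.5,"wx":0,"wy":0,"wz":0,"grip":0.5}
    - {"dx":0,"dy":0,"dz":-8.5,"wx":0,"wy":0,"wz":0,"grip":0.5}
    - {"dx":0,"dy":0,"dz":-11.5,"wx":0,"wy":0,"wz":0,"grip":0.5}
    - {"dx":0,"dy":0,"dz":-13.5,"wx":0,"wy":0,"wz":0,"grip":0.5}
    - {"dx":0,"dy":0,"dz":-14,"wx":0,"wy":0,"wz":0,"grip":0.5}
    - {"dx":0,"dy":0,"dz":-14,"wx":0,"wy":0,"wz":0,"grip":0.5}

```text
clock: 9.3
eef_pos: [0.4291, -0.2253, 0.301]
tool_rot: [0.227, 0.974, -0.0, 0.001]
ft_force: [0.5, 0.6, -2.1]
grip_width: 0.0193
grasp_force: 58.9
```

```bash
python3 -c "
from h import *
to(.4235,.2555,.30)"
```

```text
d cm [21.79 42.86  0.05] eef [ 0.4291 -0.2253  0.301 ] j [-0.484  0.189  0.119  1.499  0.    -0.025] t 9.3 F [ 0.5  0.6 -2.1] g 0.0193 R [[-0.897, 0.443, 0.002], [0.443, 0.897, -0.001], [-0.002, -0.0, -1.0]]
```

arm_command:
  increments:
    - {"dx":0.7,"dy":1.4,"dz":0,"wx":0,"wy":0,"wz":0,"grip":0.5}
    - {"dx":2,"dy":4,"dz":0,"wx":0,"wy":0,"wz":0,"grip":0.5}
    - {"dx":4,"dy":7.9,"dz":0,"wx":0,"wy":0,"wz":0,"grip":0.5}
    - {"dx":6,"dy":11.8,"dz":0,"wx":0,"wy":0,"wz":0,"grip":0.5}
    - {"dx":8,"dy":15.8,"dz":0,"wx":0,"wy":0,"wz":0,"grip":0.5}
    - {"dx":10,"dy":19.7,"dz":0,"wx":0,"wy":0,"wz":0,"grip":0.5}
    - {"dx":12,"dy":23.7,"dz":0,"wx":0,"wy":0,"wz":0,"grip":0.5}
    - {"dx":14,"dy":27.6,"dz":0,"wx":0,"wy":0,"wz":0,"grip":0.5}
    - {"dx":15.5,"dy":30.5,"dz":0,"wx":0,"wy":0,"wz":0,"grip":0.5}
    - {"dx":16.5,"dy":32.5,"dz":0,"wx":0,"wy":0,"wz":0,"grip":0.5}

```text
clock: 10.3
eef_pos: [0.4228, 0.142, 0.2986]
tool_rot: [0.226, 0.974, -0.001, -0.002]
ft_force: [0.5, 0.1, -1.4]
grip_width: 0.0194
grasp_force: 58.9
```

arm_command:
  increments:
    - {"dx":1.5,"dy":3,"dz":0,"wx":0,"wy":0,"wz":0,"grip":0.5}
    - {"dx":3.2,"dy":6.2,"dz":0,"wx":0,"wy":0,"wz":0,"grip":0.5}
    - {"dx":4.6,"dy":9,"dz":0,"wx":0,"wy":0,"wz":0,"grip":0.5}
    - {"dx":5.3,"dy":10.4,"dz":0,"wx":0,"wy":0,"wz":0,"grip":0.5}
    - {"dx":5.3,"dy":10.4,"dz":0,"wx":0,"wy":0,"wz":0,"grip":0.5}
    - {"dx":5.3,"dy":10.4,"dz":0,"wx":0,"wy":0,"wz":0,"grip":0.5}

```text
clock: 10.9
eef_pos: [0.4224, 0.2556, 0.2994]
tool_rot: [0.227, 0.974, -0.001, -0.001]
ft_force: [-0.1, -0.4, -1.8]
grip_width: 0.0192
grasp_force: 58.9
```

```bash
python3 - <<'E'
from h import *
to(.4235,.2555,.1555)
for n in('side','top'):
    p,d=grab(n,n+'3');W=cloud(n,d);T=W.reshape(-1,3)
    m=T[np.hypot(T[:,0]-.4235,T[:,1]-.2555)<.04]
    b=m[(m[:,2]>.115)&(m[:,2]<.27)]
    print(n,'zmin',np.sort(b[:,2])[[0,10,30]].round(4))
    for lo in(.16,.18,.225,.25):
        q=m[(m[:,2]>lo)&(m[:,2]<lo+.02)]
        if len(q)>8:print(lo,len(q),np.round(circ(q),4))
E
```

```text
d cm [-0.11  0.07 14.39] eef [0.4224 0.2556 0.2994] j [ 5.450e-01  2.120e-01  1.440e-01  1.505e+00 -1.000e-03  1.003e+00] t 10.9 F [-0.1 -0.4 -1.8] g 0.0192 R [[-0.897, 0.442, -0.002], [0.442, 0.897, -0.002], [0.001, -0.002, -1.0]]
side zmin [0.1517 0.1528 0.1541]
0.16 384 [0.4219 0.2552 0.0219]
0.18 421 [0.4219 0.2552 0.0219]
0.225 280 [0.4221 0.2557 0.0102]
0.25 219 [0.4222 0.2559 0.0089]
top zmin [0.1504 0.1554 0.1611]
0.16 70 [0.4218 0.2537 0.0223]
0.18 75 [0.4218 0.2538 0.0222]
0.225 54 [0.422  0.2533 0.0102]
```

arm_command:
  increments:
    - {"dx":0,"dy":0,"dz":2,"wx":0,"wy":0,"wz":0,"grip":0.5}
    - {"dx":0,"dy":0,"dz":5,"wx":0,"wy":0,"wz":0,"grip":0.5}
    - {"dx":0,"dy":0,"dz":8,"wx":0,"wy":0,"wz":0,"grip":0.5}
    - {"dx":0,"dy":0,"dz":11,"wx":0,"wy":0,"wz":0,"grip":0.5}
    - {"dx":0,"dy":0,"dz":13,"wx":0,"wy":0,"wz":0,"grip":0.5}
    - {"dx":0,"dy":0,"dz":13.8,"wx":0,"wy":0,"wz":0,"grip":0.5}
    - {"dx":0,"dy":0,"dz":14.1,"wx":0,"wy":0,"wz":0,"grip":0.5}
    - {"dx":0,"dy":0,"dz":14.3,"wx":0,"wy":0,"wz":0,"grip":0.5}
    - {"dx":0,"dy":0,"dz":14.4,"wx":0,"wy":0,"wz":0,"grip":0.5}
    - {"dx":0,"dy":0,"dz":14.4,"wx":0,"wy":0,"wz":0,"grip":0.5}

```text
clock: 12.0
eef_pos: [0.4238, 0.2564, 0.1572]
tool_rot: [0.227, 0.974, 0.001, 0.001]
ft_force: [-0.5, 0.6, -1.0]
grip_width: 0.0193
grasp_force: 58.9
```

arm_command:
  increments:
    - {"dx":0,"dy":0,"dz":0.1,"wx":0,"wy":0,"wz":0,"grip":0.5}
    - {"dx":0,"dy":0,"dz":0.2,"wx":0,"wy":0,"wz":0,"grip":0.5}
    - {"dx":0,"dy":0,"dz":0.2,"wx":0,"wy":0,"wz":0,"grip":0.5}
    - {"dx":0,"dy":0,"dz":0.2,"wx":0,"wy":0,"wz":0,"grip":0.5}

```text
clock: 12.4
eef_pos: [0.4233, 0.2562, 0.1544]
tool_rot: [0.227, 0.974, 0.0, 0.0]
ft_force: [0.3, 0.5, -0.9]
grip_width: 0.019
grasp_force: 59.1
```

arm_command:
  increments:
    - {"dx":0,"dy":0,"dz":0.1,"wx":0,"wy":0,"wz":0,"grip":0.5}
    - {"dx":0,"dy":0,"dz":0.1,"wx":0,"wy":0,"wz":0,"grip":0.5}
    - {"dx":0,"dy":0,"dz":0.1,"wx":0,"wy":0,"wz":0,"grip":0.5}

```text
clock: 12.7
eef_pos: [0.4236, 0.2563, 0.1545]
tool_rot: [0.227, 0.974, 0.001, 0.001]
ft_force: [-0.9, -0.6, 4.6]
grip_width: 0.0195
grasp_force: 59.7
```

Contact. Release and lift clear.

arm_command:
  increments:
    - {"dx":0,"dy":0,"dz":0,"wx":0,"wy":0,"wz":0,"grip":2.5}
    - {"dx":0,"dy":0,"dz":0,"wx":0,"wy":0,"wz":0,"grip":4}
    - {"dx":0,"dy":0,"dz":0,"wx":0,"wy":0,"wz":0,"grip":6}
    - {"dx":0,"dy":0,"dz":0,"wx":0,"wy":0,"wz":0,"grip":8.5}
    - {"dx":0,"dy":0,"dz":0,"wx":0,"wy":0,"wz":0,"grip":8.5}
    - {"dx":0,"dy":0,"dz":0,"wx":0,"wy":0,"wz":0,"grip":8.5}
    - {"dx":0,"dy":0,"dz":-2.5,"wx":0,"wy":0,"wz":0,"grip":8.5}
    - {"dx":0,"dy":0,"dz":-6,"wx":0,"wy":0,"wz":0,"grip":8.5}
    - {"dx":0,"dy":0,"dz":-8.5,"wx":0,"wy":0,"wz":0,"grip":8.5}
    - {"dx":0,"dy":0,"dz":-9.5,"wx":0,"wy":0,"wz":0,"grip":8.5}

```text
clock: 13.7
eef_pos: [0.4243, 0.2568, 0.2511]
tool_rot: [0.227, 0.974, 0.002, 0.002]
ft_force: [0.0, 0.2, 0.2]
grip_width: 0.0853
grasp_force: 0.0
```

```bash
python3 - <<'E'
from h import *
to(.559,-.046,.25)
for n in('side','top'):
    p,d=grab(n,n+'4');W=cloud(n,d);T=W.reshape(-1,3)
    for c,zs in(((.4235,.2555),(.03,.1,.15,.18)),((.559,-.046),(.03,.09,.11)),((.428,-.2245),(.02,.04))):
      m=T[np.hypot(T[:,0]-c[0],T[:,1]-c[1])<.045+.012*(c[1]<-.2)]
      for lo in zs:
        q=m[(m[:,2]>lo)&(m[:,2]<lo+.02)]
        if len(q)>8:print(n,lo,len(q),np.round(circ(q),4),m[:,2].max())
E
```

```text
d cm [-25.48 -21.18   0.09] eef [0.4243 0.2568 0.2511] j [ 0.544  0.221  0.031  1.376 -0.     1.003] t 13.7 F [0.  0.2 0.2] g 0.0853 R [[-0.897, 0.443, 0.004], [0.443, 0.897, 0.003], [-0.003, 0.004, -1.0]]
side 0.03 267 [0.4233 0.2561 0.022 ] 0.4901627273444292
side 0.1 137 [0.4233 0.2567 0.0087] 0.4901627273444292
side 0.15 177 [0.4234 0.2565 0.0097] 0.4901627273444292
side 0.18 192 [0.4234 0.257  0.0094] 0.4901627273444292
side 0.03 207 [ 0.5589 -0.0438  0.0175] 0.15360023456974875
side 0.09 82 [ 0.5595 -0.0437  0.0093] 0.15360023456974875
side 0.11 101 [ 0.5592 -0.0434  0.0092] 0.15360023456974875
side 0.02 163 [ 0.4281 -0.2236  0.0469] 0.09982667301821134
side 0.04 122 [ 0.4278 -0.2232  0.0469] 0.09982667301821134
top 0.03 40 [0.423  0.2552 0.0225] 0.6726338986506653
top 0.1 10 [0.4223 0.2547 0.009 ] 0.6726338986506653
top 0.03 114 [ 0.5586 -0.0476  0.0186] 0.1525236726176471
top 0.09 24 [ 0.5588 -0.0477  0.0109] 0.1525236726176471
top 0.11 27 [ 0.5592 -0.0476  0.0113] 0.1525236726176471
top 0.02 82 [ 0.4278 -0.2257  0.0478] 0.10068265786504951
top 0.04 37 [ 0.4276 -0.2253  0.0478] 0.10068265786504951
```

View pics/side4.png

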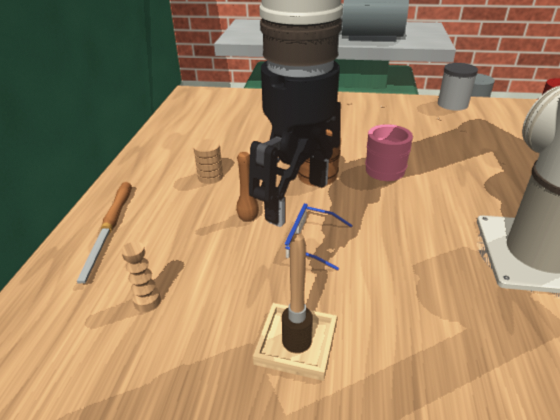

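The brush stands upright in its tray again at (297,335), and everything else is where it was. The pestle stands at (247,190).

arm_command:
  increments:
    - {"dx":-2,"dy":-1.7,"dz":0,"wx":0,"wy":0,"wz":0,"grip":8.5}
    - {"dx":-5,"dy":-4.2,"dz":0,"wx":0,"wy":0,"wz":0,"grip":8.5}
    - {"dx":-8.5,"dy":-7.1,"dz":0,"wx":0,"wy":0,"wz":0,"grip":8.5}
    - {"dx":-12,"dy":-10,"dz":0,"wx":0,"wy":0,"wz":0,"grip":8.5}
    - {"dx":-15.5,"dy":-12.9,"dz":0,"wx":0,"wy":0,"wz":0,"grip":8.5}
    - {"dx":-19,"dy":-15.8,"dz":0,"wx":0,"wy":0,"wz":0,"grip":8.5}
    - {"dx":-22.5,"dy":-18.7,"dz":0,"wx":0,"wy":0,"wz":0,"grip":8.5}
    - {"dx":-24.8,"dy":-20.6,"dz":0,"wx":0,"wy":0,"wz":0,"grip":8.5}
    - {"dx":-25.5,"dy":-21.2,"dz":0,"wx":0,"wy":0,"wz":0,"grip":8.5}
    - {"dx":-25.5,"dy":-21.2,"dz":0,"wx":0,"wy":0,"wz":0,"grip":8.5}

```text
clock: 14.8
eef_pos: [0.5573, -0.0479, 0.2462]
tool_rot: [0.229, 0.974, -0.0, -0.002]
ft_force: [-0.7, 0.8, -0.1]
grip_width: 0.0852
grasp_force: 0.0
```

```bash
python3 -c "
from h import *
to(.559,-.046,.093)"
```

```text
d cm [-0.12  0.27 15.32] eef [ 0.5573 -0.0479  0.2462] j [-0.086  0.358  0.205  1.422  0.     0.375] t 14.8 F [-0.7  0.8 -0.1] g 0.0852 R [[-0.896, 0.445, -0.004], [0.445, 0.896, 0.001], [0.003, -0.001, -1.0]]
```

arm_command:
  increments:
    - {"dx":-0.1,"dy":0.2,"dz":2,"wx":0,"wy":0,"wz":0,"grip":8.5}
    - {"dx":-0.1,"dy":0.2,"dz":5,"wx":0,"wy":0,"wz":0,"grip":8.5}
    - {"dx":-0.1,"dy":0.2,"dz":8.5,"wx":0,"wy":0,"wz":0,"grip":8.5}
    - {"dx":-0.1,"dy":0.2,"dz":11.5,"wx":0,"wy":0,"wz":0,"grip":8.5}
    - {"dx":-0.1,"dy":0.2,"dz":14,"wx":0,"wy":0,"wz":0,"grip":8.5}
    - {"dx":-0.1,"dy":0.2,"dz":15.2,"wx":0,"wy":0,"wz":0,"grip":8.5}
    - {"dx":-0.1,"dy":0.2,"dz":15.2,"wx":0,"wy":0,"wz":0,"grip":8.5}

```text
clock: 15.5
eef_pos: [0.5575, -0.0441, 0.0943]
tool_rot: [0.226, 0.974, -0.0, -0.002]
ft_force: [0.6, -0.3, 0.3]
grip_width: 0.0851
grasp_force: 0.0
```

arm_command:
  increments:
    - {"dx":0,"dy":0,"dz":0,"wx":0,"wy":0,"wz":0,"grip":5}
    - {"dx":0,"dy":0,"dz":0,"wx":0,"wy":0,"wz":0,"grip":2.5}
    - {"dx":0,"dy":0,"dz":0,"wx":0,"wy":0,"wz":0,"grip":0.5}
    - {"dx":0,"dy":0,"dz":0,"wx":0,"wy":0,"wz":0,"grip":0.5}
    - {"dx":0,"dy":0,"dz":0,"wx":0,"wy":0,"wz":0,"grip":0.5}
    - {"dx":0,"dy":0,"dz":0,"wx":0,"wy":0,"wz":0,"grip":0.5}

```text
clock: 16.1
eef_pos: [0.5602, -0.0461, 0.0973]
tool_rot: [0.228, 0.974, -0.0, 0.001]
ft_force: [-1.8, -1.8, 5.4]
grip_width: 0.022
grasp_force: 58.0
```

arm_command:
  increments:
    - {"dx":0,"dy":0,"dz":-1,"wx":0,"wy":0,"wz":0,"grip":0.5}
    - {"dx":0,"dy":0,"dz":-3.5,"wx":0,"wy":0,"wz":0,"grip":0.5}
    - {"dx":0,"dy":0,"dz":-7,"wx":0,"wy":0,"wz":0,"grip":0.5}
    - {"dx":0,"dy":0,"dz":-10.5,"wx":0,"wy":0,"wz":0,"grip":0.5}
    - {"dx":0,"dy":0,"dz":-13.5,"wx":0,"wy":0,"wz":0,"grip":0.5}
    - {"dx":0,"dy":0,"dz":-15,"wx":0,"wy":0,"wz":0,"grip":0.5}
    - {"dx":0,"dy":0,"dz":-15,"wx":0,"wy":0,"wz":0,"grip":0.5}

```text
clock: 16.8
eef_pos: [0.5611, -0.0455, 0.2493]
tool_rot: [0.227, 0.974, 0.001, 0.003]
ft_force: [-0.4, -0.6, -2.3]
grip_width: 0.0218
grasp_force: 58.3
```

```bash
python3 -c "
from h import *
to(.428,-.2245,.244)"
```

```text
d cm [  4.01 -21.94   0.45] eef [ 0.5611 -0.0455  0.2493] j [-0.081  0.357  0.211  1.42   0.     0.378] t 16.8 F [-0.4 -0.6 -2.3] g 0.0218 R [[-0.897, 0.443, 0.005], [0.443, 0.897, 0.0], [-0.005, 0.002, -1.0]]
```

arm_command:
  increments:
    - {"dx":0.4,"dy":-2,"dz":0,"wx":0,"wy":0,"wz":0,"grip":0.5}
    - {"dx":1,"dy":-5.5,"dz":0,"wx":0,"wy":0,"wz":0,"grip":0.5}
    - {"dx":1.7,"dy":-9.3,"dz":0,"wx":0,"wy":0,"wz":0,"grip":0.5}
    - {"dx":2.4,"dy":-13,"dz":0,"wx":0,"wy":0,"wz":0,"grip":0.5}
    - {"dx":3.1,"dy":-16.8,"dz":0,"wx":0,"wy":0,"wz":0,"grip":0.5}
    - {"dx":3.7,"dy":-20,"dz":0,"wx":0,"wy":0,"wz":0,"grip":0.5}
    - {"dx":4,"dy":-21.9,"dz":0,"wx":0,"wy":0,"wz":0,"grip":0.5}
    - {"dx":4,"dy":-21.9,"dz":0,"wx":0,"wy":0,"wz":0,"grip":0.5}
    - {"dx":4,"dy":-21.9,"dz":0,"wx":0,"wy":0,"wz":0,"grip":0.5}

```text
clock: 17.7
eef_pos: [0.4262, -0.2239, 0.2452]
tool_rot: [0.228, 0.974, 0.001, -0.001]
ft_force: [0.7, -0.5, -0.7]
grip_width: 0.022
grasp_force: 58.6
```

```bash
python3 - <<'E'
from h import *
to(.428,-.2245,.11)
for n in('side','top'):
    p,d=grab(n,n+'5');W=cloud(n,d);T=W.reshape(-1,3)
    m=T[np.hypot(T[:,0]-.428,T[:,1]+.2245)<.045]
    b=m[(m[:,2]>.115)&(m[:,2]<.2)]
    print(n,'zmin',np.sort(b[:,2])[[0,10,30]].round(4))
    for lo in(.165,.185,.205,.225):
        q=m[(m[:,2]>lo)&(m[:,2]<lo+.015)]
        if len(q)>8:print(lo,len(q),np.round(circ(q),4),q[:,0].min().round(4),q[:,0].max().round(4))
E
```

```text
d cm [-0.21  0.02 13.52] eef [ 0.4262 -0.2239  0.2452] j [-4.840e-01  2.000e-01 -1.100e-02  1.362e+00  1.000e-03 -2.400e-02] t 17.7 F [ 0.7 -0.5 -0.7] g 0.022 R [[-0.896, 0.444, -0.002], [0.444, 0.896, 0.002], [0.002, 0.001, -1.0]]
side zmin [0.1489 0.1517 0.1555]
0.165 147 [ 0.4256 -0.2219  0.021 ] 0.4025 0.4473
0.185 148 [ 0.4255 -0.2209  0.0159] 0.4054 0.4456
0.205 86 [ 0.4259 -0.2211  0.0103] 0.4144 0.4379
0.225 81 [ 0.4257 -0.2213  0.0095] 0.4155 0.4366
top zmin [0.1542 0.1668 0.1715]
0.165 71 [ 0.4257 -0.2244  0.0222] 0.403 0.4456
0.185 149 [ 0.4258 -0.2243  0.0176] 0.4053 0.4459
0.205 39 [ 0.4259 -0.2244  0.0123] 0.4132 0.4346
0.225 23 [ 0.4258 -0.2239  0.011 ] 0.4147 0.4247
```

View pics/side5.png

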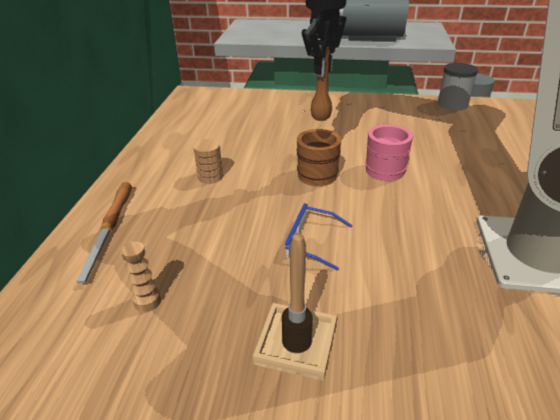

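The pestle hangs upright at (321,95), over the mortar at (318,157), and the brush is still standing in its tray at (297,335).

arm_command:
  increments:
    - {"dx":-0.2,"dy":0,"dz":2,"wx":0,"wy":0,"wz":0,"grip":0.5}
    - {"dx":-0.2,"dy":0,"dz":4.5,"wx":0,"wy":0,"wz":0,"grip":0.5}
    - {"dx":-0.2,"dy":0,"dz":7,"wx":0,"wy":0,"wz":0,"grip":0.5}
    - {"dx":-0.2,"dy":0,"dz":9,"wx":0,"wy":0,"wz":0,"grip":0.5}
    - {"dx":-0.2,"dy":0,"dz":11,"wx":0,"wy":0,"wz":0,"grip":0.5}
    - {"dx":-0.2,"dy":0,"dz":12.3,"wx":0,"wy":0,"wz":0,"grip":0.5}
    - {"dx":-0.2,"dy":0,"dz":12.8,"wx":0,"wy":0,"wz":0,"grip":0.5}
    - {"dx":-0.2,"dy":0,"dz":13.1,"wx":0,"wy":0,"wz":0,"grip":0.5}
    - {"dx":-0.2,"dy":0,"dz":13.2,"wx":0,"wy":0,"wz":0,"grip":0.5}
    - {"dx":-0.2,"dy":0,"dz":13.2,"wx":0,"wy":0,"wz":0,"grip":0.5}

```text
clock: 18.8
eef_pos: [0.4292, -0.2251, 0.1149]
tool_rot: [0.227, 0.974, -0.0, 0.001]
ft_force: [-0.3, -0.1, -1.8]
grip_width: 0.0216
grasp_force: 58.6
```

arm_command:
  increments:
    - {"dx":0,"dy":0,"dz":0.1,"wx":0,"wy":0,"wz":0,"grip":0.5}
    - {"dx":0,"dy":0,"dz":0.2,"wx":0,"wy":0,"wz":0,"grip":0.5}
    - {"dx":0,"dy":0,"dz":0.3,"wx":0,"wy":0,"wz":0,"grip":0.5}
    - {"dx":0,"dy":0,"dz":0.4,"wx":0,"wy":0,"wz":0,"grip":0.5}
    - {"dx":0,"dy":0,"dz":0.4,"wx":0,"wy":0,"wz":0,"grip":0.5}

```text
clock: 19.3
eef_pos: [0.4285, -0.2251, 0.1101]
tool_rot: [0.227, 0.974, 0.0, -0.0]
ft_force: [-0.9, 0.6, -0.9]
grip_width: 0.0219
grasp_force: 58.6
```

arm_command:
  increments:
    - {"dx":0,"dy":0,"dz":0.1,"wx":0,"wy":0,"wz":0,"grip":0.5}
    - {"dx":0,"dy":0,"dz":0.1,"wx":0,"wy":0,"wz":0,"grip":0.5}
    - {"dx":0,"dy":0,"dz":0.1,"wx":0,"wy":0,"wz":0,"grip":0.5}

```text
clock: 19.6
eef_pos: [0.4288, -0.2252, 0.1094]
tool_rot: [0.227, 0.974, -0.0, 0.0]
ft_force: [-0.6, -0.1, -1.4]
grip_width: 0.0217
grasp_force: 58.8
```

arm_command:
  increments:
    - {"dx":0,"dy":0,"dz":0.1,"wx":0,"wy":0,"wz":0,"grip":0.5}
    - {"dx":0,"dy":0,"dz":0.1,"wx":0,"wy":0,"wz":0,"grip":0.5}
    - {"dx":0,"dy":0,"dz":0.1,"wx":0,"wy":0,"wz":0,"grip":0.5}

```text
clock: 19.9
eef_pos: [0.4289, -0.2253, 0.1093]
tool_rot: [0.227, 0.974, -0.0, 0.001]
ft_force: [-1.6, 0.2, 4.7]
grip_width: 0.0221
grasp_force: 59.3
```

Contact with the floor. Release slowly and lift clear.

arm_command:
  increments:
    - {"dx":0,"dy":0,"dz":0,"wx":0,"wy":0,"wz":0,"grip":2.5}
    - {"dx":0,"dy":0,"dz":0,"wx":0,"wy":0,"wz":0,"grip":3.5}
    - {"dx":0,"dy":0,"dz":0,"wx":0,"wy":0,"wz":0,"grip":5}
    - {"dx":0,"dy":0,"dz":0,"wx":0,"wy":0,"wz":0,"grip":6.5}
    - {"dx":0,"dy":0,"dz":0,"wx":0,"wy":0,"wz":0,"grip":6.5}
    - {"dx":0,"dy":0,"dz":0,"wx":0,"wy":0,"wz":0,"grip":6.5}
    - {"dx":0,"dy":0,"dz":-2,"wx":0,"wy":0,"wz":0,"grip":6.5}
    - {"dx":0,"dy":0,"dz":-5,"wx":0,"wy":0,"wz":0,"grip":6.5}
    - {"dx":0,"dy":0,"dz":-9,"wx":0,"wy":0,"wz":0,"grip":6.5}
    - {"dx":0,"dy":0,"dz":-13,"wx":0,"wy":0,"wz":0,"grip":6.5}

```text
clock: 20.9
eef_pos: [0.4282, -0.2248, 0.2393]
tool_rot: [0.227, 0.974, 0.0, -0.001]
ft_force: [1.8, -0.5, 0.3]
grip_width: 0.0649
grasp_force: 0.0
```

arm_command:
  increments:
    - {"dx":0,"dy":0,"dz":-3,"wx":0,"wy":0,"wz":0,"grip":6.5}
    - {"dx":0,"dy":0,"dz":-3,"wx":0,"wy":0,"wz":0,"grip":6.5}
    - {"dx":0,"dy":0,"dz":-3,"wx":0,"wy":0,"wz":0,"grip":6.5}

```text
clock: 21.2
eef_pos: [0.4289, -0.2253, 0.2687]
tool_rot: [0.227, 0.974, -0.0, 0.001]
ft_force: [-0.2, -0.3, -0.5]
grip_width: 0.0648
grasp_force: 0.0
```

```bash
python3 - <<'E'
from h import *
to(.4,-.2,.2)
p,d=grab('top','top6');p,d=grab('side','side6')
W=cloud('side',d);T=W.reshape(-1,3)
for c,r,zs in(((.4235,.2555),.045,(.03,.1,.15,.18)),((.428,-.2245),.057,(.02,.04)),((.428,-.2245),.03,(.11,.13,.145))):
  m=T[np.hypot(T[:,0]-c[0],T[:,1]-c[1])<r]
  for lo in zs:
    q=m[(m[:,2]>lo)&(m[:,2]<lo+.02)]
    if len(q)>8:print(lo,len(q),np.round(circ(q),4),q[:,2].max())
E
```

```text
d cm [3.72 0.98 6.87] eef [ 0.4289 -0.2253  0.2687] j [-0.484  0.195  0.044  1.418 -0.    -0.025] t 21.2 F [-0.2 -0.3 -0.5] g 0.0648 R [[-0.897, 0.443, 0.001], [0.443, 0.897, -0.001], [-0.002, -0.0, -1.0]]
0.03 264 [0.4234 0.256  0.0221] 0.04994281996378528
0.1 131 [0.4233 0.2569 0.0086] 0.11999421857023704
0.15 178 [0.4233 0.2568 0.0096] 0.1699618917977535
0.18 202 [0.4234 0.2566 0.0097] 0.19999668820679337
0.02 321 [ 0.4281 -0.2238  0.0469] 0.03999784608161584
0.04 301 [ 0.4281 -0.2232  0.0471] 0.05996096613630021
0.11 92 [ 0.4284 -0.2243  0.0104] 0.1298140203094279
0.13 86 [ 0.4282 -0.2231  0.0097] 0.14994559116851788
0.145 113 [ 0.4284 -0.222   0.0093] 0.16372659120781463
```

View pics/side6.png

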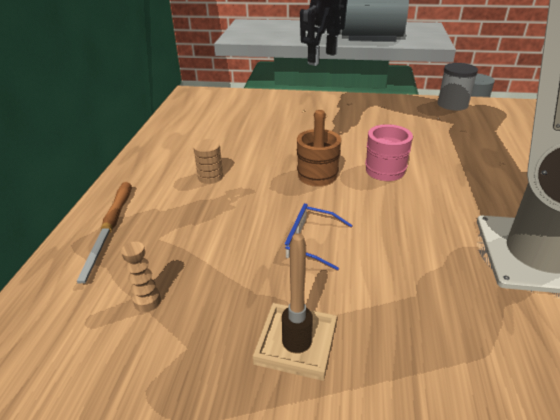

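The pestle stands upright in the mortar at (319,140) with its top at z = 0.164. The brush is upright in the tray at (297,335), and the gripper is clear.

```bash
python3 -c "
from h import *
print(job.job_done())"
```

```text
the job is handed in; nothing more can be done
None
```

The job is handed in (no verdict shown): mortar scrubbed three times to within about 1–2 mm of its floor without pressing on it, brush released upright in its tray, pestle released head down in the mortar, and no other objects visibly moved in the last picture.

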